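# Balance the tin on the two-pan kitchen scale

### The job

Find out what the tin weighs against the two-pan balance: thread one or both of the aluminium weights over the spindle of the empty pan, feeling for it as it stands a little off the middle, so that they lie flat and fully down, and nudge the red rider along its rail until the beam floats level with nothing touching it. The balance is delicate: push the pans and the rider only lightly, never pinch the rider and never ram anything against its stop. Leave the tin where it sits on its pan, keep a weight you do not need standing on the worktop, and do not disturb the other things.

Things in the scene. Friction and masses are not known exactly. Their poses are not given: they have to be found in the camera images.
- balance: Two-pan kitchen balance, green base, fixed. Origin: underside centre, on the worktop. y axis: along the beam from the tin's pan (-y) to the spindle pan (+y); the rider's rail is on its -x side, facing the robot. The beam turns about an axis along x, 70 mm above the origin. A white card (44 mm wide, at x = +17 mm, up to z = 148 mm) with a red level mark stands behind a black pointer.
- beam (a joint): Beam tilt, rad: 0 level, positive = spindle pan low, negative = tin pan low (the start); stops at -0.12 and +0.12. The pans lie 120 mm either side of its axis. It swings freely, settles in about 1.5 s and rights itself weakly: 2.1 g of imbalance at a pan tilts it by 0.01 rad, so over 25 g puts it on a stop.
- pan_weights_top (a point): Middle of the upper face of the spindle pan (steel disc, 94 mm diameter, 6 mm thick), 96 mm above the worktop when level. The pans stay horizontal and only rise and sink, 14 mm either way. While the tin's side is heavier this pan stands at its top stop, sinks when pressed with more than the imbalance, and meets its bottom stop 29 mm lower.
- pan_tin_top (a point): Middle of the upper face of the tin's pan (steel disc, 94 mm diameter, no spindle).
- tin_mid (a point): Centre of the tin (75 mm diameter, 58 mm tall) that stands on its pan. Its mass is unknown, 95 to 285 g.
- rider (a joint): Rider's place on its rail, m: 0 middle, positive towards the spindle pan, stops at -0.085 and +0.085. It weighs 160 g: at p metres it acts like 1333 x p grams on the spindle pan (160 g x p / 0.12 m). The rail runs along the balance's y axis, 100 mm in front of the beam's axis, and tilts with the beam. Slides stiffly (2 N, more when fast), stays put. Push under 15 N, do not pinch.
- rider_paddle (a point): Centre of the rider's upright red paddle, 30 mm long across the rail (x), 14 mm wide along the rail (y); its top is 14 mm above this point and the flat sides reach 22 mm below it. This point lies 30 mm above the rail (100 mm above the worktop when the beam is level).
- weight_1_mid (a point): Centre (half-way up, on the axis) of one aluminium weight, 120 g, 26 mm tall: a disc 62 mm diameter and 12 mm thick with a hub on top, 30 mm diameter and 14 mm tall, to be gripped. A plain bore of 11.5 mm diameter runs right through on the axis. It stands flat on the worktop, hub up. Seated, its underside lies on the pan, or on the other weight.
- weight_2_mid (a point): Centre of the second aluminium weight, the same as the first.
- spice_jar_mid (a point): Bystander: centre of a glass spice jar with an ochre cap (42 mm wide, 106 mm tall), standing.
- salt_mid (a point): Bystander: centre of a grey salt shaker (44 mm diameter, 90 mm tall), standing.
- mug_mid (a point): Bystander: centre of a mug (92 mm diameter, handle sticks out, 95 mm tall), standing.
- pan_weights: The spindle pan; origin 26 mm below the middle of its upper face. Its spindle is an upright brass pin, 10 mm diameter, 48 mm tall above the face, last 1.5 mm tapering to 9 mm. It stands fast but not centred: up to 4.5 mm off the middle along x and along y of the balance, other each time and not measured; find it by feel. No more than 22 N may bear on the pan with its spindle.
Things that resemble listed ones, but are neither listed nor needed, are in the scene too. Leave any green look-alike of the part that bears weight_2_mid alone. What is shaped like the part that bears weight_1_mid but purple is not meant.

How it is judged:
By the outcome, as a careful person would: the job done as asked, in the order asked, and still so for the second after the job is handed in, with the robot touching nothing.
It also fails if it takes over 72 s, if anything falls off the work surface, if the arm or the gripper's body presses on something with over 40 N, if the wrist force passes 120 N, or if a joint passes its speed limit or range.

### The arm

A 6-joint arm with a two-finger parallel gripper is mounted at the origin on a cart in front of the work surface, level with it; the furniture and walls round the work are solid. World frame = base frame: x ahead of the robot, y to its left, z up, the work surface at z = 0. Lengths are in mm, angles in rad, forces in N, time in s.
With the tool pointing down it reaches from about 400 to 925 mm from the base axis. Payload 12.5 kg.
Tool frame: the origin (TCP) lies on the centre line of the jaws, within the pads' length; the fingertips stand ctrl.finger_overhang ahead of it and the grasp point (between the pads) lies 5 mm behind it (ctrl.finger_overhang is the distance from the TCP to the fingertips, in mm); z points along the fingers, y is the direction in which the jaws open and shut (so a half turn about z gives the same grasp; the last joint's range is limited). The gripper opens to 95 mm and grips with 3 to 60 N. Pads are 20 mm wide; open, the fingers measure 119 mm over their backs; the gripper's body (75 mm by 180 mm) begins 59 mm behind the grasp point.
Start: joints at [-1.321, 0.491, 1.559, -0, 1.092, -0.106], TCP at [217.736, -585.864, 228.661] pointing down, gripper open.
Joint ranges: [-3.1, 3.1], [-0.84, 2.19], [0.05, 2.79], [-1.13, 4.28], [0.06, 2.93], [-2.69, 2.69]. Speed limits (rad/s): [2.22, 2.22, 2.79, 3.14, 3.14, 3.14].

### API

Orientations are given as a unit quaternion [w, x, y, z].
In Python, from cell import ctrl gives the robot as it stands.
- The arm moves only by the tool carry_out, never from a script. Its argument "deltas" is one flat list of numbers, 7 for each row, row after row: the shift along the tool's x, y, z in units of 25 mm (1.0 is 25 mm), then the turn, a rotation vector about the tool's x, y, z in units of 8 degrees (1.0 is 8 degrees), then the opening, from 0 (shut) to 1 (fully open). A call has 1 to 12 rows; each row shifts and turns the pose as measured when the row begins, along the tool's axes as they then stand; what a row does not reach is not made up. A row lasts 1/10 s, in which the tool goes at most 50 mm and 8.59 degrees, less where a joint would pass 70% of its speed; a pose out of reach is approached as far as the arm can. A call is refused whole if a number of a shift passes 1 or a number of a turn 1, either way. A call with a gripper value outside its range is refused whole. The fingers move at their own pace and stop on an object; "squeeze" is the grip in N (left out, the last holds). Time passes only in rows, so rows that do not move let the fingers close. It gives the time, the measured TCP pose, the force and the opening at its end, in the units of the state.
- ctrl.sense(): the state, without advancing time (a new reading comes with each control period).
- ctrl.snapshot(name): name is "scene" or "top" or "wrist"; returns (picture, depth): 400x640x3 uint8, red, green, blue; 400x640 float32, mm along the optical axis (not along the pixel's ray), 0 where there is no reading.
- ctrl.get_calibration(name): a dict with "mtx" (3x3 intrinsics, pixels), "k1" (the pictures are not rectified: a ray, as slopes to the right and down, at radius r is drawn at 1 + k1 r^2 times it, then the intrinsics apply), "rvec" (rotation vector, rad) and "tvec" (3), from world to camera coordinates, as OpenCV has them; the wrist camera has in their place "mount" (4x4, takes a point from camera to tool coordinates, whose origin is the TCP and whose axes are the flange's). Camera axes: x right, y down, z forward; pixel columns grow to the right and rows downward; lengths in mm; the calibration is good to about 2 mm. A picture is of the moment at which its call begins: read the wrist's pose just before it. get_calibration takes no time and is no camera call.
- ctrl.sign_off(): hands the job in, once; it reports no verdict.
The state is a dict: "time_s": time; "joints": joint angles; "joint_velocities": joint speeds; "tau": joint torques, N m; "position": TCP position; "orientation": TCP orientation; "wrist_force": force on the tool from outside, world axes, zero at the start; "torque": the same for the moment, N m; "grip_width": opening from 0.0 (shut) to 1.0 (fully open).
Only numpy, scipy, OpenCV 4.12 (cv2) and the standard library are available. Lean on these libraries where they do the work, as an engineer would, in place of code of your own. Each camera call takes 0.05 s, during which the arm holds its last target. There are 200 camera calls.

## Working session

There is one attempt and no reset: what is moved stays moved. The work goes in short steps, Python scripts to look and compute and a tool call to move; the robot and the scene stay as the last step left them, time stands still between calls to the robot, and variables do not carry over. Pictures are saved under pics/ and viewed, about 8 in all and at most 12, crops included, and the job is handed in when it is done.

Besides the shell and the picture viewer there is one more tool, called after "Call:" by a JSON object that holds its "fn" and its "kwargs", one argument or row to a line. carry_out: Moves the arm, as the interface text tells. Its arguments: {"type":"object","properties":{"deltas":{"type":"array","items":{"type":"number"}},"squeeze":{"type":"number"}},"required":["deltas"]}

```bash
ls; mkdir -p pics
cat > h.py <<'E'
import numpy as np, cv2
from scipy.spatial.transform import Rotation as R
from cell import ctrl
def cam(n):
    c=ctrl.get_calibration(n); K=np.array(c["mtx"]); 
    if "rvec" in c:
        Rm=cv2.Rodrigues(np.array(c["rvec"],float))[0]; t=np.array(c["tvec"],float).ravel()
        T=np.eye(4); T[:3,:3]=Rm.T; T[:3,3]=-Rm.T@t
    else:
        s=ctrl.sense(); q=s["orientation"]; W=np.eye(4); W[:3,:3]=R.from_quat([q[1],q[2],q[3],q[0]]).as_matrix(); W[:3,3]=s["position"]
        T=W@np.array(c["mount"])
    return K,c["k1"],T
def shot(n):
    k=cam(n); p,d=ctrl.snapshot(n); return p,d,k
def cloud(d,k):
    K,k1,T=k; h,w=d.shape; u,v=np.meshgrid(np.arange(w),np.arange(h))
    x=(u-K[0,2])/K[0,0]; y=(v-K[1,2])/K[1,1]
    a,b=x.copy(),y.copy()
    for _ in range(8):
        f=1+k1*(a*a+b*b); a=x/f; b=y/f
    P=np.stack([a*d,b*d,d],-1)@T[:3,:3].T+T[:3,3]
    P[d<=0]=np.nan
    return P
def save(n,p): cv2.imwrite(n,p[...,::-1])
E
python3 - <<'E'
from h import *
s=ctrl.sense();print(s, ctrl.finger_overhang)
a,d,k=shot("scene"); b,d2,k2=shot("top")
save("pics/s.png",a);save("pics/t.png",b)
np.savez("f.npz",a=a,b=b,A=cloud(d,k),B=cloud(d2,k2))
for n in("scene","top","wrist"):print(n,ctrl.get_calibration(n))
E
```

```text
pics
{'time_s': 0.0, 'joints': array([-1.32058720e+00,  4.91555209e-01,  1.55946331e+00, -5.12319335e-06,
        1.09167615e+00, -1.05598397e-01]), 'joint_velocities': array([-0.00071075, -0.00028307,  0.00059342, -0.00065865,  0.00058776,
       -0.00028646]), 'tau': array([-1.00701440e-03, -6.12645650e+01, -2.58177173e+01,  6.91936864e-02,
        4.83012199e-02, -1.29078526e-04]), 'position': array([ 217.68116739, -585.62213521,  228.059666  ]), 'orientation': array([-5.49401306e-04,  9.84216461e-01,  1.76967946e-01, -4.20724995e-05]), 'wrist_force': array([ 0.34325621, -0.28457918, -0.79253645]), 'torque': array([0.02051549, 0.05233677, 0.0031973 ]), 'grip_width': 1.0005609584288935} 14.0
scene {'mtx': array([[415.99306692,   0.        , 316.10404806],
       [  0.        , 415.99306692, 196.4190221 ],
       [  0.        ,   0.        ,   1.        ]]), 'k1': 0.0027860607110546986, 'rvec': array([ 0.87860334, -2.33653728,  1.26796964]), 'tvec': array([496.56395257, 198.44894256, 881.0835401 ])}
top {'mtx': array([[376.51086297,   0.        , 313.19556336],
       [  0.        , 376.51086297, 189.64140263],
       [  0.        ,   0.        ,   1.        ]]), 'k1': -0.04373598863694354, 'rvec': array([ 2.16030616, -2.13307275,  0.20721827]), 'tvec': array([158.97542511, 526.94075652, 934.33133685])}
wrist {'mtx': array([[304.04943706,   0.        , 314.73621157],
       [  0.        , 304.04943706, 201.62172648],
       [  0.        ,   0.        ,   1.        ]]), 'k1': -0.013752970278263384, 'mount': array([[-4.15768388e-04, -9.54493818e-01, -2.98230411e-01,
         8.45347381e+01],
       [ 9.99999200e-01, -4.05655464e-05, -1.26428586e-03,
         2.19003599e-01],
       [ 1.19465516e-03, -2.98230698e-01,  9.54493071e-01,
        -1.55306378e+02],
       [ 0.00000000e+00,  0.00000000e+00,  0.00000000e+00,
         1.00000000e+00]])}
```

View pics/s.png

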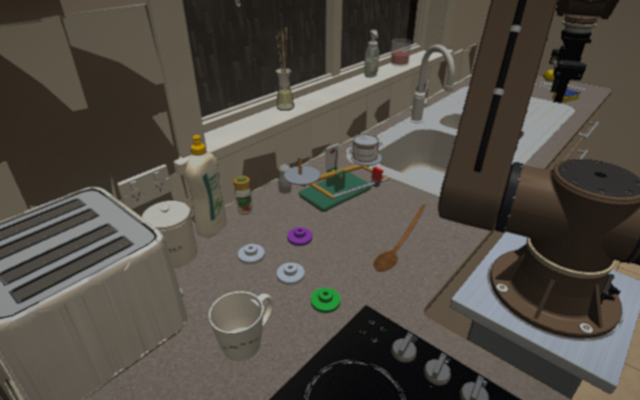

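View pics/t.png

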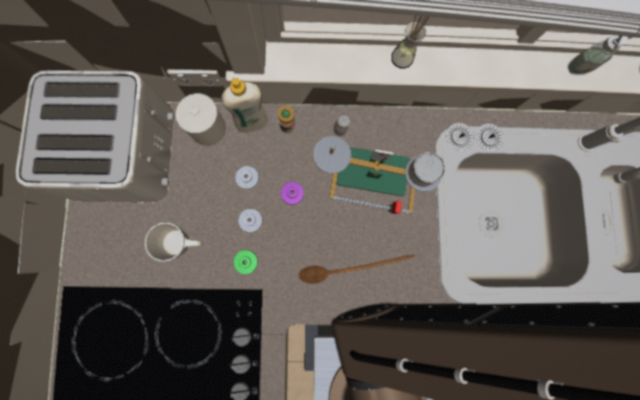

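The scene view shows the balance at (335,185) and the red rider at (377,175). In the top view the spindle pan is at (331,154), the tin at (425,168) and the rider at (398,207). Candidates for the weights in the top view are aluminium (246,177) and (250,220), purple (292,193) and green (245,262). By the description I choose the two aluminium ones.

Run:
```python
from h import *
f=np.load("f.npz");b=f["b"].astype(int);B=f["B"]
def st(n,m):
    P=B[m];lo,hi=np.nanpercentile(P,3,0),np.nanpercentile(P,97,0);print(n,m.sum(),np.nanmedian(P,0).round(1),((lo+hi)/2).round(1),(hi-lo).round(1))
V,U=np.mgrid[:400,:640]
def near(u,v,r):return np.hypot(U-u,V-v)<r
z=B[...,2]
for n,u,v in(("w1",246,177),("w2",250,220),("pur",292,193),("grn",245,262)):
    st(n,near(u,v,18)&(z>5)&(z<40)); st(n+"hub",near(u,v,18)&(z>18)&(z<40))
st("pan",near(331,154,26)&(z>80)&(z<125))
st("pin",near(331,154,30)&(z>125))
st("tin",near(425,168,24)&(z>120))
st("tinpan",near(425,168,30)&(z>70)&(z<100))
red=(b[...,0]>150)&(b[...,1]<70)&(b[...,2]<70)&near(398,207,15)
st("rider",red)
st("riderTop",red&(z>100))
g=(b[...,1]>b[...,0]+20)&near(375,170,50)&(z<40)
st("base",g)
ys,xs=np.nonzero(g);
r=cv2.minAreaRect(B[g][:,:2].astype(np.float32));print(r)
st("card",near(381,153,12)&(z>125))
st("salt",near(342,124,10)&(z>70));st("jar",near(286,117,10)&(z>80));st("mug",near(165,242,25)&(z>80))
# spoon and rail
gold=(b[...,0]>140)&(b[...,2]<80)&near(375,165,45)&(z>60); st("beam",gold)
c=b"";im=b.astype(np.uint8)[90:240,220:460];cv2.imwrite("pics/c.png",cv2.resize(im,None,fx=3.3,fy=3.3,interpolation=cv2.INTER_CUBIC)[...,::-1])
```

```text
w1 413 [560.7 343.   12.6] [561.7 343.   18.1] [54.6 53.8 20. ]
w1hub 87 [560.9 343.3  25.9] [561.6 343.2  25.3] [26.2 25.8  8.6]
w2 423 [445.6 328.5  12.9] [446.6 330.   18.1] [52.8 52.9 18.9]
w2hub 98 [447.6 330.4  25.7] [446.8 330.7  23.7] [27.9 26.3 10.3]
pur 409 [520.  220.9  12.7] [521.3 221.3  18.4] [52.  53.4 19.3]
purhub 89 [520.7 220.7  25.8] [520.7 220.9  24.7] [26.1 26.2  8.1]
grn 445 [338.  337.3  12.7] [339.  338.2  18.2] [53.5 54.1 20.1]
grnhub 100 [338.2 339.3  25.9] [338.1 338.6  25.3] [25.3 26.3  8.1]
pan 1153 [600.  119.9 110.6] [600.7 120.2  99.2] [84.7 84.7 28.7]
pin 16 [604.1 125.7 142.2] [604.7 124.9 141.9] [ 4.1  8.3 29.1]
tin 834 [ 566.1 -105.2  136.6] [ 567.  -105.8  133.5] [66.7 69.2 13.6]
tinpan 292 [538.9 -88.1  82.3] [ 561.4 -104.5   86.7] [79.9 84.9 21.8]
rider 44 [475.9 -37.6 106. ] [475. -38. 106.] [23.5  9.   6.1]
riderTop 44 [475.9 -37.6 106. ] [475. -38. 106.] [23.5  9.   6.1]
base 1685 [562.6  10.8  24.1] [581.1   5.8  23.5] [108.1 169.    8.6]
((582.6892700195312, 2.087432861328125), (187.97523498535156, 106.6829833984375), 80.95185852050781)
card 85 [600.3   1.4 140.9] [596.9   2.7 138.3] [15.2 39.5 22.8]
salt 135 [698.3  92.1  85.7] [698.9  90.6  82.2] [26.6 28.7 16.7]
jar 220 [702.3 237.3 105.2] [704.  237.5  98.3] [32.3 35.4 22.3]
mug 327 [385.  535.4  90.8] [385.4 517.3  89.1] [87.6 99.9 15.6]
beam 284 [580.8   6.9  76.8] [541.2  25.7  86.1] [108.7 179.2  38.5]
```

View pics/c.png

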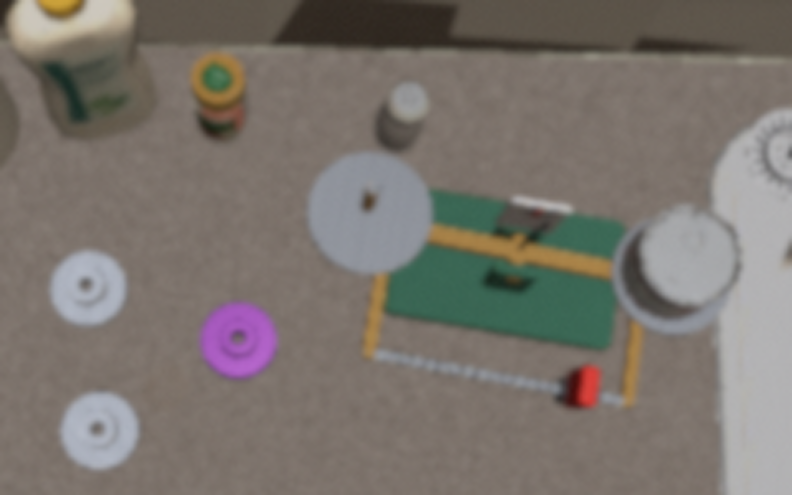

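Call:
{"fn": "carry_out", "kwargs": {
  "deltas": [0.5, -1, 0, 0, 0, 0.85, 1, 0.5, -1, 0, 0, 0, 0.85, 1, 0.5, -1, 0, 0, 0, 0.85, 1, 0.5, -1, 0, 0, 0, 0, 1, 0.5, -1, 0, 0, 0, 0, 1, 0.5, -1, 0, 0, 0, 0, 1, 0.5, -1, 0, 0, 0, 0, 1, 0.5, -1, 0, 0, 0, 0, 1, 0.5, -1, 0, 0, 0, 0, 1, 0.5, -1, 0, 0, 0, 0, 1, 0.5, -1, 0, 0, 0, 0, 1, 0.5, -1, 0, 0, 0, 0, 1]
}}

```text
time_s: 1.3
position: [354.6, -270.5, 225.4]
orientation: [-0.003, 1.0, -0.01, -0.002]
wrist_force: [0.6, -0.4, -0.1]
grip_width: 1.002
```

Call:
{"fn": "carry_out", "kwargs": {
  "deltas": [0.6, -1, -0.1, 0, 0, 0, 1, 0.6, -1, -0.1, 0, 0, 0, 1, 0.6, -1, -0.1, 0, 0, 0, 1, 0.6, -1, -0.1, 0, 0, 0, 1, 0.6, -1, -0.1, 0, 0, 0, 1, 0.6, -1, -0.1, 0, 0, 0, 1, 0.6, -1, -0.1, 0, 0, 0, 1, 0.6, -1, -0.1, 0, 0, 0, 1, 0.6, -1, -0.1, 0, 0, 0, 1, 0.6, -1, -0.1, 0, 0, 0, 1, 0.6, -1, 0, 0, 0, 0, 1, 0.6, -1, 0, 0, 0, 0, 1]
}}

```text
time_s: 2.5
position: [545.6, 40.0, 251.2]
orientation: [-0.004, 1.0, -0.01, -0.004]
wrist_force: [-0.2, 0.8, 0.2]
grip_width: 1.001
```

Call:
{"fn": "carry_out", "kwargs": {
  "deltas": [0.7, -1, 0, 0, 0, 0, 1, 0.7, -1, 0, 0, 0, 0, 1, 0.7, -1, 0, 0, 0, 0, 1, 0.5, -0.7, 0, 0, 0, 0, 1, 0, 0, 0, 0, 0, 0, 1]
}}

```text
time_s: 3.0
position: [615.1, 138.2, 249.4]
orientation: [-0.004, 1.0, -0.009, -0.005]
wrist_force: [0.3, -0.2, -0.2]
grip_width: 1.0
```

Run:
```python
from h import *
a,d,k=shot("wrist");P=cloud(d,k);np.savez("w1.npz",a=a,P=P,d=d)
print(ctrl.sense()["position"],ctrl.sense()["orientation"])
z=P[...,2]
m=(np.hypot(P[...,0]-602,P[...,1]-122)<60)
pan=m&(z>100)&(z<120);print("panz",np.nanmedian(z[pan]),pan.sum())
e=cv2.fitEllipse(cv2.convexHull(np.argwhere(pan)[:,::-1].astype(np.int32)));print(e)
pin=m&(z>125);print(P[pin][:20].round(1),pin.sum())
c=cv2.resize(a[100:,140:500],None,fx=2,fy=2,interpolation=cv2.INTER_CUBIC);save("pics/w1.png",c)
```

```text
[614.41075818 137.35231063 249.26230023] [-0.00383004  0.99993771 -0.00902408 -0.00533585]
panz 109.57034847192818 6090
((329.402587890625, 201.3753204345703), (87.05235290527344, 91.25080871582031), 82.66791534423828)
[[612.6 127.5 125.4]
 [612.1 128.5 127.1]
 [612.2 127.6 127.5]
 [612.6 126.7 128.7]
 [612.7 125.7 129.1]
 [612.1 124.7 127.3]
 [611.5 123.7 125.4]
 [611.6 129.5 128.4]
 [612.4 128.6 130.9]
 [612.4 127.7 130.9]
 [612.6 126.8 131.7]
 [612.5 125.8 131.4]
 [612.  124.8 129.8]
 [611.5 123.8 128.6]
 [610.9 122.8 126.7]
 [610.5 130.5 128. ]
 [611.  129.6 129.8]
 [611.8 128.7 132.2]
 [612.3 127.8 133.7]
 [612.6 126.9 134.7]] 32088
```

View pics/w1.png

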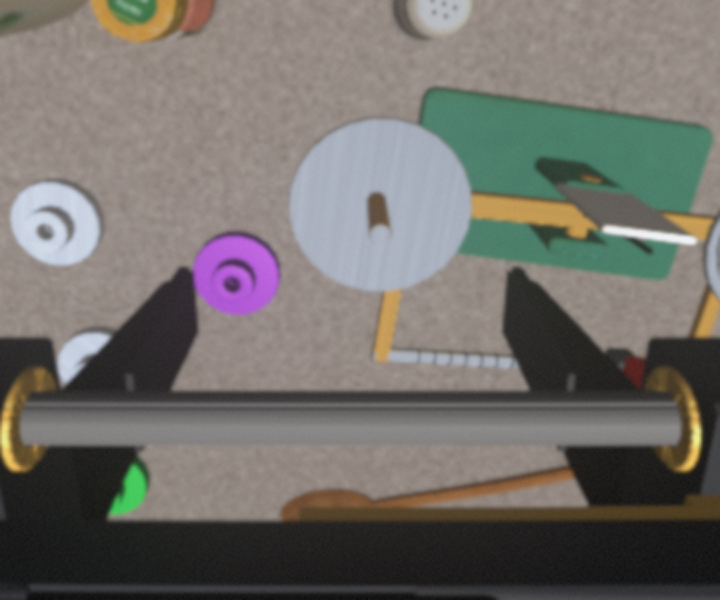

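```bash
cat >> h.py <<'E'
def onplane(u,v,k,z):
    K,k1,T=k; p=cv2.undistortPoints(np.array([[[u,v]]],float),K,np.array([0.,0,0,0,0]))[0,0]
    x=p.copy()
    for _ in range(8): x=p/(1+k1*(x@x))
    D=T[:3,:3]@np.array([x[0],x[1],1]); return T[:3,3]+D*(z-T[2,3])/D[2]
E
python3 - <<'E'
from h import *
f=np.load("w1.npz");a=f["a"];P=f["P"];z=P[...,2];V,U=np.mgrid[:400,:640]
k=cam("wrist")
m=(np.hypot(U-330,V-210)<22)
for lo in(125,140,150,154): 
    q=m&(z>lo)&(z<165);print(lo,q.sum(),U[q].mean(),V[q].mean(),np.nanmean(P[q],0).round(1),U[q].min(),U[q].max(),V[q].min(),V[q].max(),np.nanmax(z[q]))
print(onplane(330,215.5,k,157.6))
c=a[185:230,310:350];c=cv2.resize(c,None,fx=14,fy=13,interpolation=cv2.INTER_NEAREST);save("pics/pin.png",c)
e=onplane(329.4,201.4,k,109.6);print("pan c",e)
E
```

```text
125 128 328.3671875 207.46875 [611.4 126.8 143.7] 323 334 200 219 157.99353742998076
140 79 328.43037974683546 209.9367088607595 [611.4 127.  150.4] 324 334 205 219 157.99353742998076
150 42 328.5238095238095 211.78571428571428 [611.2 127.1 154.8] 324 334 209 219 157.99353742998076
154 27 328.51851851851853 212.55555555555554 [611.  127.1 156.4] 324 334 210 219 157.99353742998076
[608.01656013 124.98886126 157.6       ]
pan c [605.2406374  123.74580324 109.6       ]
```

View pics/pin.png

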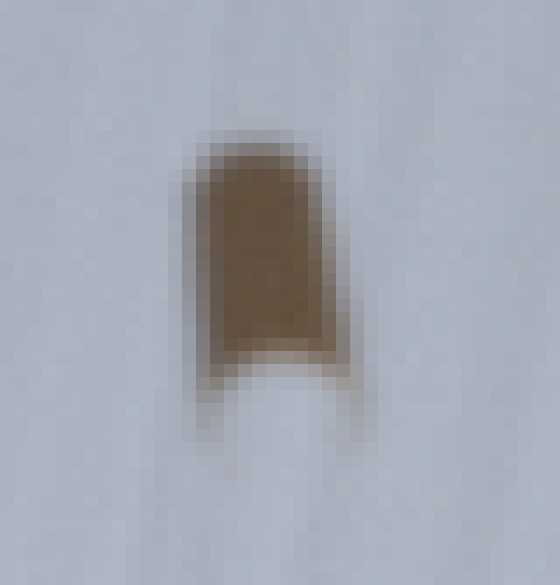

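Call:
{"fn": "carry_out", "kwargs": {
  "deltas": [-0.2, -1, 0, 0, 0, 0, 1, -0.2, -1, 0, 0, 0, 0, 1, -0.2, -1, 0, 0, 0, 0, 1, -0.2, -1, 0, 0, 0, 0, 1, -0.3, -1, 0.5, 0, 0, 0, 1, -0.3, -1, 1, 0, 0, 0, 1, -0.3, -1, 1, 0, 0, 0, 1, -0.3, -1, 1, 0, 0, 0, 1, -0.2, -0.5, 1, 0, 0, 0, 1, 0, 0, 0.8, 0, 0, 0, 1, 0, 0, 0, 0, 0, 0, 1]
}}

```text
time_s: 4.15
position: [556.7, 348.0, 115.0]
orientation: [-0.002, 1.0, -0.013, -0.007]
wrist_force: [-0.2, -0.4, -0.2]
grip_width: 1.0
```

Run:
```python
from h import *
s=ctrl.sense();print(s["position"],s["orientation"])
a,d,k=shot("wrist");P=cloud(d,k);z=P[...,2]
m=(np.hypot(P[...,0]-563,P[...,1]-345)<45)
for lo,hi in((6,16),(20,32)):
    q=m&(z>lo)&(z<hi)
    pts=np.argwhere(q)[:,::-1].astype(np.int32);e=cv2.fitEllipse(cv2.convexHull(pts));print(q.sum(),e,onplane(*e[0],k,12 if hi<20 else 26))
c=cv2.resize(a[100:340,180:460],None,fx=2.8,fy=2.5,interpolation=cv2.INTER_CUBIC);save("pics/w2.png",c)
```

```text
[556.65357344 347.97007443 115.04186   ] [-0.00228517  0.99988927 -0.01315456 -0.00657168]
2652 ((317.1723937988281, 196.02781677246094), (66.58358001708984, 68.46345520019531), 89.83930206298828) [564.26790287 346.08418053  12.        ]
803 ((317.2992858886719, 201.5906982421875), (33.52511215209961, 34.6738395690918), 89.93567657470703) [563.67086567 346.01744177  26.        ]
```

View pics/w2.png

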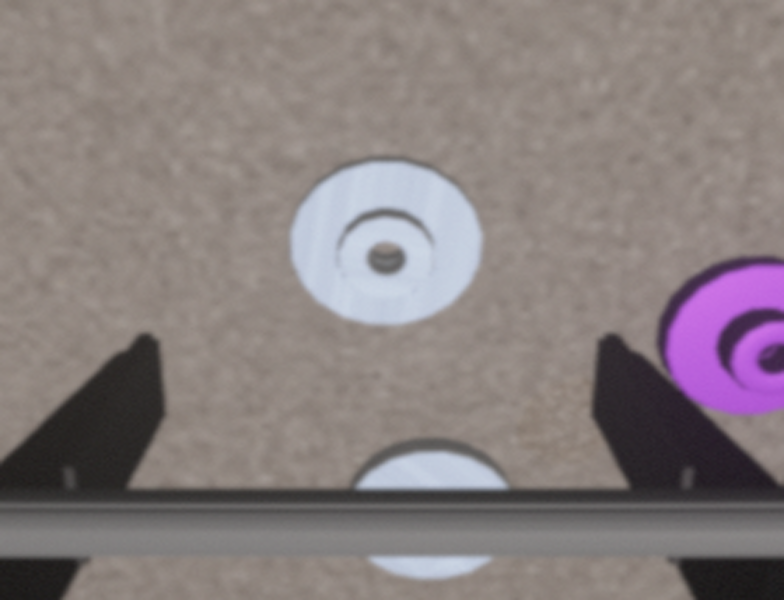

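Call:
{"fn": "carry_out", "kwargs": {
  "deltas": [0.3, 0.07, 0.2, -0.033, 0.093, -0.19, 0.7, 0, 0, 1, 0, 0, 0, 0.7, 0, 0, 1, 0, 0, 0, 0.7, 0, 0, 0.8, 0, 0, 0, 0.7, 0, 0, 0.3, 0, 0, 0, 0.7],
  "squeeze": 15
}}

```text
time_s: 4.7
position: [571.8, 343.8, 39.3]
orientation: [-0.002, 1.0, 0.002, 0.008]
wrist_force: [-0.7, -0.6, -0.2]
grip_width: 0.708
```

Call:
{"fn": "carry_out", "kwargs": {
  "deltas": [0, 0, 0, 0, 0, 0, 0.7]
}}

```text
time_s: 4.8
position: [572.4, 343.2, 39.4]
orientation: [-0.002, 1.0, 0.002, 0.008]
wrist_force: [0.8, -0.2, 0.7]
grip_width: 0.7
```

Call:
{"fn": "carry_out", "kwargs": {
  "deltas": [-0.32, -0.1, 0.2, -0.02, -0.07, 0, 0.7, 0, 0, 0, 0, 0, 0, 0.7]
}}

```text
time_s: 5.0
position: [565.1, 345.6, 36.1]
orientation: [-0.001, 1.0, 0.001, 0.004]
wrist_force: [0.2, -0.7, 0.5]
grip_width: 0.701
```

Call:
{"fn": "carry_out", "kwargs": {
  "deltas": [0, 0, 0.32, -0.01, -0.05, 0, 0.7, 0, 0, 0, 0, 0, 0, 0.5, 0, 0, 0, 0, 0, 0, 0.25, 0, 0, 0, 0, 0, 0, 0.25, 0, 0, 0, 0, 0, 0, 0.2, 0, 0, 0, 0, 0, 0, 0.2]
}}

```text
time_s: 5.6
position: [566.0, 346.4, 29.6]
orientation: [-0.001, 1.0, 0.002, 0.002]
wrist_force: [-0.3, -0.2, -0.9]
grip_width: 0.334
```

Call:
{"fn": "carry_out", "kwargs": {
  "deltas": [0, 0, 0, 0, 0, 0, 0.1, 0, 0, 0, 0, 0, 0, 0.1, 0, 0, 0, 0, 0, 0, 0.1]
}}

```text
time_s: 5.9
position: [565.9, 346.4, 29.7]
orientation: [-0.001, 1.0, 0.002, 0.002]
wrist_force: [-0.4, 0.5, 0.3]
grip_width: 0.313
```

Call:
{"fn": "carry_out", "kwargs": {
  "deltas": [0, 0, -0.5, 0, 0, 0, 0.1, 0, 0, -1, 0, 0, 0, 0.1, 0, 0, 0, 0, 0, 0, 0.1]
}}

```text
time_s: 6.2
position: [565.6, 346.2, 69.0]
orientation: [-0.001, 1.0, 0.002, 0.002]
wrist_force: [-0.1, -0.2, -1.0]
grip_width: 0.31
```

Run:
```python
from h import *
s=ctrl.sense();print(s["position"],s["orientation"],s["wrist_force"],s["grip_width"])
a,d,k=shot("wrist");P=cloud(d,k)
np.savez("held.npz",a=a,P=P)
c=cv2.resize(a[180:300,240:390],None,fx=5,fy=5,interpolation=cv2.INTER_CUBIC);save("pics/w3.png",c)
```

```text
[565.61722482 346.18957766  69.0295739 ] [-9.25211051e-04  9.99996409e-01  1.94360175e-03  1.59664910e-03] [-0.12757492 -0.22749323 -1.0042741 ] 0.30961454954290724
```

View pics/w3.png

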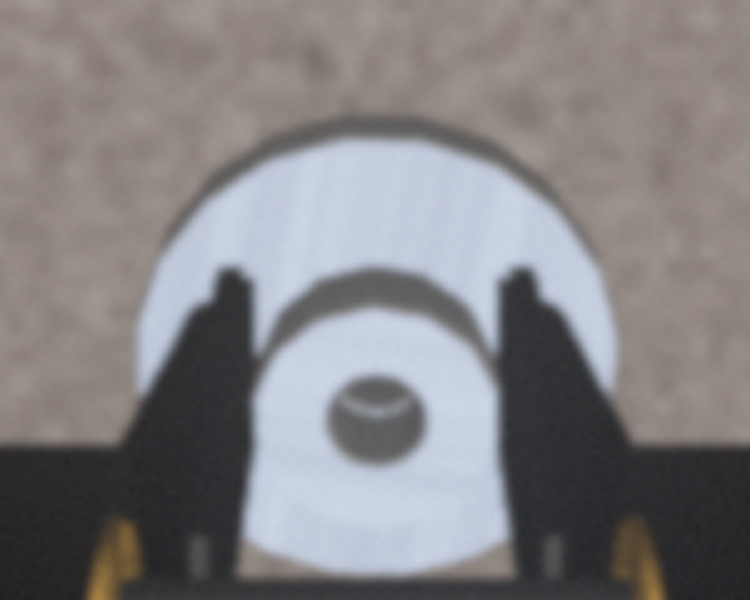

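Run:
```python
from h import *
k=cam("wrist");s=ctrl.sense()["position"]
b=onplane(315.0,263.6,k,s[2]-3.7);print(b,b-s)
K,k1,T=k
# pin seen earlier from pose p0,q0
q=np.array([-0.00383004,0.99993771,-0.00902408,-0.00533585]);W=np.eye(4);W[:3,:3]=R.from_quat([*q[1:],q[0]]).as_matrix();W[:3,3]=[614.41,137.35,249.26]
k0=(K,k1,W@np.array(ctrl.get_calibration("wrist")["mount"]))
for v in(216,217,218):
  p=onplane(329.5,v,k0,157.8);print(v,p.round(1),"TCP target",(p-(b-s))[:2].round(1))
```

```text
[561.71498029 345.54871571  63.63149288] [-3.15210563 -0.26686283 -3.7       ]
216 [607.6 125.4 157.8] TCP target [610.8 125.7]
217 [606.7 125.4 157.8] TCP target [609.9 125.7]
218 [605.8 125.4 157.8] TCP target [608.9 125.7]
```

Call:
{"fn": "carry_out", "kwargs": {
  "deltas": [0, 0, -1, 0, 0, 0, 0.1, 0.2, 0.8, -1, 0, 0, 0, 0.1, 0.2, 1, -1, 0, 0, 0, 0.1, 0.2, 1, -1, 0, 0, 0, 0.1, 0.2, 1, -1, 0, 0, 0, 0.1, 0.2, 1, -0.8, 0, 0, 0, 0.1, 0.2, 1, 0, 0, 0, 0, 0.1, 0.2, 1, 0, 0, 0, 0, 0.1, 0.2, 1, 0, 0, 0, 0, 0.1, 0.2, 0.8, 0, 0, 0, 0, 0.1, 0, 0, 0, 0, 0, 0, 0.1, 0, 0, 0, 0, 0, 0, 0.1]
}}

```text
time_s: 7.45
position: [609.0, 122.3, 210.6]
orientation: [0.002, 1.0, 0.003, -0.004]
wrist_force: [-1.2, 0.5, -1.5]
grip_width: 0.307
```

Call:
{"fn": "carry_out", "kwargs": {
  "deltas": [0.04, -0.13, 0.4, 0.02, 0.04, 0, 0.1, 0, 0, 0, 0, 0, 0, 0.1, 0, 0, 0, 0, 0, 0, 0.1]
}}

```text
time_s: 7.75
position: [609.1, 127.9, 198.7]
orientation: [-0.0, 1.0, 0.003, -0.002]
wrist_force: [0.3, 0.1, -1.2]
grip_width: 0.308
```

```bash
cat > st.py <<'E'
from h import *
S=[]
for i in range(1): 
    s=ctrl.sense(); 
q=s["orientation"];M=R.from_quat([*q[1:],q[0]]).as_matrix()
print(s["time_s"],s["position"].round(2),"tz",M[:,2].round(4),"tx",M[:,0].round(4),"F",s["wrist_force"].round(2),"T",s["torque"].round(3),s["grip_width"].round(3),s["joint_velocities"].round(3))
E
python3 st.py
```

```text
Traceback (most recent call last):
  File "st.py", line 6, in <module>
    print(s["time_s"],s["position"].round(2),"tz",M[:,2].round(4),"tx",M[:,0].round(4),"F",s["wrist_force"].round(2),"T",s["torque"].round(3),s["grip_width"].round(3),s["joint_velocities"].round(3))
                                                                                                                                              ^^^^^^^^^^^^^^^^^^^^^
AttributeError: 'float' object has no attribute 'round'
```

Call:
{"fn": "carry_out", "kwargs": {
  "deltas": [0.03, 0.08, 0.3, 0, 0.01, 0, 0.1, 0, 0, 0, 0, 0, 0, 0.1, 0, 0, 0, 0, 0, 0, 0.1]
}}

```text
time_s: 8.05
position: [609.6, 126.9, 190.2]
orientation: [-0.0, 1.0, 0.004, -0.002]
wrist_force: [0.0, 0.3, -1.9]
grip_width: 0.316
```

```bash
sed -i 's/,s\["grip_width"\].round(3)//' st.py; python3 st.py
```

```text
8.05 [609.61 126.94 190.24] tz [-3.4e-03  2.0e-04 -1.0e+00] tx [ 1.      0.0088 -0.0034] F [ 0.02  0.3  -1.89] T [ 0.014 -0.018 -0.045] [ 0.001  0.008  0.01  -0.    -0.006 -0.002]
```

Call:
{"fn": "carry_out", "kwargs": {
  "deltas": [0, 0.05, 0.1, 0, 0, 0, 0.1, 0, 0, 0.15, 0, 0, 0, 0.1, 0, 0, 0, 0, 0, 0, 0.1]
}}

```text
time_s: 8.35
position: [609.9, 125.7, 184.2]
orientation: [-0.0, 1.0, 0.004, -0.001]
wrist_force: [0.1, -0.8, 1.7]
grip_width: 0.312
```

Call:
{"fn": "carry_out", "kwargs": {
  "deltas": [0, 0, 0, 0, 0, 0, 0.1]
}}

```text
time_s: 8.45
position: [610.0, 125.5, 184.4]
orientation: [-0.0, 1.0, 0.004, -0.001]
wrist_force: [-0.5, -1.1, 2.0]
grip_width: 0.308
```

Call:
{"fn": "carry_out", "kwargs": {
  "deltas": [0.04, 0, 0, 0, 0, 0, 0.1, 0.04, 0, 0, 0, 0, 0, 0.1, 0, 0, 0, 0, 0, 0, 0.1]
}}

```text
time_s: 8.75
position: [612.0, 125.4, 184.5]
orientation: [-0.0, 1.0, 0.004, -0.001]
wrist_force: [-0.1, 0.1, -1.9]
grip_width: 0.311
```

Call:
{"fn": "carry_out", "kwargs": {
  "deltas": [0, 0, 0.2, 0, 0, 0, 0.1, 0, 0, 0.2, 0, 0, 0, 0.1, 0, 0, 0, 0, 0, 0, 0.1]
}}

```text
time_s: 9.05
position: [611.9, 125.5, 173.1]
orientation: [-0.0, 1.0, 0.004, -0.001]
wrist_force: [-0.0, 0.2, -1.3]
grip_width: 0.31
```

Call:
{"fn": "carry_out", "kwargs": {
  "deltas": [0, 0, 0.3, 0, 0, 0, 0.1, 0, 0, 0.3, 0, 0, 0, 0.1, 0, 0, 0.2, 0, 0, 0, 0.1, 0, 0, 0, 0, 0, 0, 0.1]
}}

```text
time_s: 9.45
position: [611.6, 125.5, 150.5]
orientation: [-0.0, 1.0, 0.004, -0.002]
wrist_force: [-0.7, 0.0, -1.4]
grip_width: 0.312
```

```bash
python3 st.py
```

```text
9.45 [611.56 125.45 150.53] tz [-0.0037  0.     -1.    ] tx [ 1.      0.0085 -0.0037] F [-0.72  0.03 -1.4 ] T [ 0.074  0.087 -0.019] [-0.001  0.001 -0.004 -0.001 -0.     0.   ]
```

Call:
{"fn": "carry_out", "kwargs": {
  "deltas": [0, 0, 0.2, 0, 0, 0, 0.1, 0, 0, 0.2, 0, 0, 0, 0.1, 0, 0, 0.15, 0, 0, 0, 0.1, 0, 0, 0, 0, 0, 0, 0.1]
}}

```text
time_s: 9.85
position: [611.9, 125.7, 136.1]
orientation: [-0.0, 1.0, 0.004, -0.001]
wrist_force: [-0.9, -0.4, 2.7]
grip_width: 0.309
```

Call:
{"fn": "carry_out", "kwargs": {
  "deltas": [0, 0, 0, 0, 0, 0, 0.1]
}}

```text
time_s: 9.95
position: [611.9, 125.7, 136.3]
orientation: [-0.0, 1.0, 0.004, -0.001]
wrist_force: [-1.2, 0.4, 1.2]
grip_width: 0.312
```

```bash
python3 st.py
```

```text
9.95 [611.89 125.7  136.26] tz [-2.6e-03  5.0e-04 -1.0e+00] tx [ 1.      0.0085 -0.0026] F [-1.16  0.41  1.24] T [0.069 0.238 0.008] [-0.     0.002  0.002  0.    -0.003  0.001]
```

Call:
{"fn": "carry_out", "kwargs": {
  "deltas": [0, 0, 0, 0, 0, 0, 0.1]
}}

```text
time_s: 10.05
position: [611.9, 125.7, 136.5]
orientation: [-0.0, 1.0, 0.004, -0.001]
wrist_force: [-1.1, -0.3, 1.4]
grip_width: 0.31
```

Call:
{"fn": "carry_out", "kwargs": {
  "deltas": [0, 0, 0, 0, 0, 0, 0.1]
}}

```text
time_s: 10.15
position: [611.9, 125.7, 136.7]
orientation: [-0.0, 1.0, 0.004, -0.001]
wrist_force: [0.5, 0.6, 1.2]
grip_width: 0.307
```

Call:
{"fn": "carry_out", "kwargs": {
  "deltas": [0, 0, 0, 0, 0, 0, 0.1]
}}

```text
time_s: 10.25
position: [611.9, 125.6, 136.9]
orientation: [-0.0, 1.0, 0.004, -0.001]
wrist_force: [-1.2, -0.1, 2.1]
grip_width: 0.309
```

Call:
{"fn": "carry_out", "kwargs": {
  "deltas": [0, 0, 0, 0, 0, 0, 0.1]
}}

```text
time_s: 10.35
position: [611.9, 125.7, 137.1]
orientation: [-0.0, 1.0, 0.004, -0.001]
wrist_force: [-1.1, -0.4, 1.6]
grip_width: 0.314
```

Call:
{"fn": "carry_out", "kwargs": {
  "deltas": [0, 0, 0, 0, 0, 0, 0.4]
}}

```text
time_s: 10.45
position: [611.9, 125.6, 137.0]
orientation: [-0.0, 1.0, 0.004, -0.001]
wrist_force: [-0.8, 0.2, -0.2]
grip_width: 0.348
```

Call:
{"fn": "carry_out", "kwargs": {
  "deltas": [0, 0, 0, 0, 0, 0, 0.5, 0, 0, 0, 0, 0, 0, 0.5]
}}

```text
time_s: 10.65
position: [612.1, 125.6, 137.0]
orientation: [-0.0, 1.0, 0.004, -0.001]
wrist_force: [0.3, -0.4, -0.2]
grip_width: 0.48
```

Call:
{"fn": "carry_out", "kwargs": {
  "deltas": [0, 0, -0.6, 0, 0, 0, 0.6, 0, 0, -1, 0, 0, 0, 0.7, 0, 0, -1, 0, 0, 0, 0.7, -0.7, -0.9, -0.6, 0, 0, 0, 0.7, -0.7, -0.9, 0, 0, 0, 0, 0.7, -0.7, -0.9, 0, 0, 0, 0, 0.7, -0.7, -0.9, 0, 0, 0, 0, 0.7, -0.7, -0.9, 0.5, 0, 0, 0, 0.7, -0.7, -0.9, 1, 0, 0, 0, 0.7, -0.7, -0.9, 1, 0, 0, 0, 0.7, -0.7, -0.9, 1, 0, 0, 0, 0.7, -0.7, -0.9, 0.4, 0, 0, 0, 0.7]
}}

```text
time_s: 11.85
position: [451.4, 331.7, 121.2]
orientation: [-0.001, 1.0, 0.001, 0.003]
wrist_force: [0.7, 0.2, 0.6]
grip_width: 0.696
```

Call:
{"fn": "carry_out", "kwargs": {
  "deltas": [0, 0, 0, 0, 0, 0, 0.7, 0, 0, 0, 0, 0, 0, 0.7]
}}

```text
time_s: 12.05
position: [449.0, 333.6, 119.6]
orientation: [-0.001, 1.0, 0.003, 0.002]
wrist_force: [0.8, 0.6, 0.3]
grip_width: 0.697
```

```bash
python3 st.py
python3 - <<'E'
from h import *
a,d,k=shot("wrist");P=cloud(d,k);z=P[...,2]
m=(np.hypot(P[...,0]-448,P[...,1]-333)<42)
for lo,hi in((6,16),(20,32)):
    q=m&(z>lo)&(z<hi)
    pts=np.argwhere(q)[:,::-1].astype(np.int32);e=cv2.fitEllipse(cv2.convexHull(pts));print(q.sum(),e,onplane(*e[0],k,12 if hi<20 else 26))
E
```

```text
12.05 [448.98 333.57 119.59] tz [ 0.003   0.0014 -1.    ] tx [1.     0.0066 0.003 ] F [0.76 0.57 0.31] T [0.035 0.03  0.016] [ 0.023  0.007  0.006  0.003 -0.003  0.01 ]
2524 ((315.9292297363281, 204.34857177734375), (64.43022918701172, 66.9393310546875), 90.49906921386719) [449.07544753 332.67473486  12.        ]
757 ((316.1023864746094, 209.96798706054688), (32.59157943725586, 33.5433235168457), 93.3441390991211) [448.44568959 332.53448963  26.        ]
```

Call:
{"fn": "carry_out", "kwargs": {
  "deltas": [-0.03, 0.03, 0.8, 0, 0, 0, 0.7, 0, 0, 1, 0, 0, 0, 0.7, 0, 0, 0.9, 0, 0, 0, 0.7, 0, 0, 0.5, 0, 0, 0, 0.7, 0, 0, 0.15, 0, 0, 0, 0.6, 0, 0, 0, 0, 0, 0, 0.5]
}}

```text
time_s: 12.7
position: [455.0, 330.4, 37.5]
orientation: [-0.003, 1.0, 0.0, 0.006]
wrist_force: [0.1, 0.1, -0.2]
grip_width: 0.587
```

```bash
python3 st.py
```

```text
12.7 [454.96 330.42  37.46] tz [ 0.0112  0.0057 -0.9999] tx [9.999e-01 4.000e-04 1.120e-02] F [ 0.14  0.11 -0.25] T [-0.015  0.004 -0.025] [-0.009 -0.006 -0.007 -0.     0.006 -0.002]
```

Call:
{"fn": "carry_out", "kwargs": {
  "deltas": [-0.28, -0.08, 0.1, -0.03, -0.06, 0, 0.55, 0, 0, 0.15, -0.01, -0.02, 0, 0.5, 0, 0, 0, 0, 0, 0, 0.45]
}}

```text
time_s: 13.0
position: [448.5, 332.9, 32.9]
orientation: [-0.001, 1.0, -0.0, 0.001]
wrist_force: [-0.2, -0.1, -0.2]
grip_width: 0.472
```

```bash
python3 st.py
```

```text
13.0 [448.5  332.89  32.88] tz [ 0.0019  0.0013 -1.    ] tx [ 1.     -0.      0.0019] F [-0.2  -0.07 -0.17] T [-0.015  0.028 -0.023] [ 0.005 -0.018  0.001  0.001  0.007  0.004]
```

Call:
{"fn": "carry_out", "kwargs": {
  "deltas": [0, 0, 0.13, 0, 0, 0, 0.45, 0, 0, 0, 0, 0, 0, 0.25, 0, 0, 0, 0, 0, 0, 0.1, 0, 0, 0, 0, 0, 0, 0.1, 0, 0, 0, 0, 0, 0, 0.1, 0, 0, 0, 0, 0, 0, 0.1]
}}

```text
time_s: 13.6
position: [448.7, 333.2, 30.1]
orientation: [-0.001, 1.0, 0.0, 0.001]
wrist_force: [-0.6, 0.4, -1.0]
grip_width: 0.3
```

Call:
{"fn": "carry_out", "kwargs": {
  "deltas": [0, 0, -0.5, 0, 0, 0, 0.1, 0, 0, -1, 0, 0, 0, 0.1, 0, 0, 0, 0, 0, 0, 0.1]
}}

```text
time_s: 13.9
position: [448.4, 333.0, 69.6]
orientation: [-0.001, 1.0, 0.0, 0.001]
wrist_force: [0.2, 0.0, -1.3]
grip_width: 0.302
```

```bash
python3 st.py
python3 - <<'E'
from h import *
s=ctrl.sense();a,d,k=shot("wrist")
g=cv2.cvtColor(a,cv2.COLOR_RGB2GRAY)
o=np.load("held.npz")["a"];go=cv2.cvtColor(o,cv2.COLOR_RGB2GRAY)
for n,x in(("w2",g),("w1",go)):
    roi=x[235:290,296:334];_,b=cv2.threshold(roi,0,255,cv2.THRESH_BINARY_INV+cv2.THRESH_OTSU)
    N,L,S,C=cv2.connectedComponentsWithStats(b)
    for i in range(1,N):
        if S[i,4]>60: print(n,S[i],C[i]+[296,235])
E
```

```text
13.9 [448.4  333.05  69.59] tz [ 0.0019  0.0012 -1.    ] tx [1.0e+00 4.0e-04 1.9e-03] F [ 0.18  0.03 -1.28] T [-0.012  0.024  0.049] [-0.002  0.042  0.03  -0.001 -0.031 -0.001]
w2 [  0   0  38  11 199] [314.47236181 237.94472362]
w2 [  9  16  21  19 284] [314.93661972 260.26408451]
w1 [  0   0  38  15 296] [314.50337838 240.03378378]
w1 [  9  20  20  18 287] [314.81533101 263.66898955]
```

Call:
{"fn": "carry_out", "kwargs": {
  "deltas": [0, 0, -1, 0, 0, 0, 0.1, 0.2, 0.3, -1, 0, 0, 0, 0.1, 0.7, 0.9, -1, 0, 0, 0, 0.1, 0.7, 0.9, -1, 0, 0, 0, 0.1, 0.7, 0.9, -1, 0, 0, 0, 0.1, 0.7, 0.9, -0.8, 0, 0, 0, 0.1, 0.7, 0.9, 0, 0, 0, 0, 0.1, 0.7, 0.9, 0, 0, 0, 0, 0.1, 0.7, 0.9, 0, 0, 0, 0, 0.1, 0.7, 0.9, 0, 0, 0, 0, 0.1, 0.6, 0.7, 0, 0, 0, 0, 0.1, 0, 0, 0, 0, 0, 0, 0.1]
}}

```text
time_s: 15.15
position: [611.1, 118.7, 213.3]
orientation: [0.002, 1.0, 0.001, -0.004]
wrist_force: [-0.2, 1.0, -2.5]
grip_width: 0.298
```

Call:
{"fn": "carry_out", "kwargs": {
  "deltas": [0, 0, 0, 0, 0, 0, 0.1]
}}

```text
time_s: 15.25
position: [610.8, 118.5, 212.6]
orientation: [0.002, 1.0, 0.001, -0.004]
wrist_force: [0.0, 0.6, -1.3]
grip_width: 0.298
```

```bash
python3 st.py
```

```text
15.25 [610.76 118.47 212.58] tz [-0.0089 -0.0036 -1.    ] tx [ 1.      0.0016 -0.0089] F [ 0.03  0.61 -1.34] T [ 0.07   0.043 -0.025] [-0.017  0.013 -0.006 -0.004 -0.003 -0.006]
```

Call:
{"fn": "carry_out", "kwargs": {
  "deltas": [-0.03, -0.27, 0.4, 0.02, 0.05, 0, 0.1, 0, 0, 0, 0, 0, 0, 0.1, 0, 0, 0, 0, 0, 0, 0.1]
}}

```text
time_s: 15.55
position: [608.3, 126.9, 201.8]
orientation: [0.0, 1.0, 0.002, -0.002]
wrist_force: [-0.4, 0.4, -1.2]
grip_width: 0.302
```

```bash
python3 st.py
```

```text
15.55 [608.29 126.86 201.83] tz [-3.7e-03 -8.0e-04 -1.0e+00] tx [ 1.      0.0031 -0.0037] F [-0.42  0.39 -1.24] T [ 0.021 -0.04   0.   ] [ 0.013  0.004  0.019  0.004 -0.006  0.004]
```

Call:
{"fn": "carry_out", "kwargs": {
  "deltas": [0.06, 0.05, 0.3, 0, 0.01, 0, 0.1, 0, 0, 0, 0, 0, 0, 0.1, 0, 0, 0, 0, 0, 0, 0.1]
}}

```text
time_s: 15.85
position: [609.5, 126.2, 194.4]
orientation: [0.0, 1.0, 0.002, -0.001]
wrist_force: [-0.2, 0.5, -1.0]
grip_width: 0.303
```

```bash
python3 st.py
```

```text
15.85 [609.52 126.22 194.44] tz [-1.8e-03 -9.0e-04 -1.0e+00] tx [ 1.      0.0045 -0.0018] F [-0.17  0.47 -1.  ] T [0.1   0.004 0.012] [ 0.002  0.007  0.008  0.    -0.005 -0.002]
```

Call:
{"fn": "carry_out", "kwargs": {
  "deltas": [0.01, 0.02, 0.2, 0, 0, 0, 0.1, 0, 0, 0.2, 0, 0, 0, 0.1, 0, 0, 0, 0, 0, 0, 0.1]
}}

```text
time_s: 16.15
position: [609.8, 125.5, 183.8]
orientation: [0.0, 1.0, 0.002, -0.001]
wrist_force: [0.4, -0.7, -0.8]
grip_width: 0.301
```

Call:
{"fn": "carry_out", "kwargs": {
  "deltas": [0, 0, 0, 0, 0, 0, 0.1]
}}

```text
time_s: 16.25
position: [609.8, 125.5, 183.6]
orientation: [0.0, 1.0, 0.002, -0.001]
wrist_force: [-0.5, 0.2, -1.5]
grip_width: 0.303
```

Call:
{"fn": "carry_out", "kwargs": {
  "deltas": [0, 0, 0.2, 0, 0, 0, 0.1, 0, 0, 0.2, 0, 0, 0, 0.1, 0, 0, 0.15, 0, 0, 0, 0.1, 0, 0, 0, 0, 0, 0, 0.1]
}}

```text
time_s: 16.65
position: [609.8, 125.4, 168.6]
orientation: [0.0, 1.0, 0.002, -0.001]
wrist_force: [0.1, 0.7, -1.6]
grip_width: 0.302
```

Call:
{"fn": "carry_out", "kwargs": {
  "deltas": [0, 0, 0.15, 0, 0, 0, 0.1, 0, 0, 0, 0, 0, 0, 0.1]
}}

```text
time_s: 16.85
position: [610.0, 125.5, 164.7]
orientation: [0.0, 1.0, 0.002, -0.001]
wrist_force: [-1.1, -0.8, 0.0]
grip_width: 0.305
```

Call:
{"fn": "carry_out", "kwargs": {
  "deltas": [0, 0, 0, 0, 0, 0, 0.1]
}}

```text
time_s: 16.95
position: [609.9, 125.5, 164.8]
orientation: [0.0, 1.0, 0.002, -0.001]
wrist_force: [-0.4, 0.3, -0.1]
grip_width: 0.301
```

Call:
{"fn": "carry_out", "kwargs": {
  "deltas": [0, 0, 0, 0, 0, 0, 0.1]
}}

```text
time_s: 17.05
position: [609.9, 125.5, 165.0]
orientation: [0.0, 1.0, 0.002, -0.001]
wrist_force: [-0.4, -0.3, 0.8]
grip_width: 0.3
```

```bash
python3 st.py
```

```text
17.05 [609.92 125.48 164.97] tz [-1.3e-03 -9.0e-04 -1.0e+00] tx [ 1.      0.0042 -0.0013] F [-0.41 -0.31  0.8 ] T [-0.027  0.083 -0.093] [ 0.002 -0.003 -0.001 -0.002  0.003 -0.002]
```

Call:
{"fn": "carry_out", "kwargs": {
  "deltas": [0, 0, 0, 0, 0, 0, 0.5, 0, 0, 0, 0, 0, 0, 0.5, 0, 0, 0, 0, 0, 0, 0.5, 0, 0, -0.5, 0, 0, 0, 0.5, 0, 0, -1, 0, 0, 0, 0.5, 0, 0, -0.8, 0, 0, 0, 0.5]
}}

```text
time_s: 17.65
position: [609.4, 125.4, 223.7]
orientation: [0.001, 1.0, 0.002, -0.002]
wrist_force: [-0.4, 0.3, -0.0]
grip_width: 0.498
```

Call:
{"fn": "carry_out", "kwargs": {
  "deltas": [-0.77, 0.9, 0, 0, 0, 0, 0.2, -0.77, 0.9, 0, 0, 0, 0, 0, -0.77, 0.9, 0, 0, 0, 0, 0, -0.77, 0.9, 0, 0, 0, 0, 0, -0.77, 0.9, 0, 0, 0, 0, 0, -0.77, 0.9, 0, 0, 0, 0, 0, -0.77, 0.9, 0, 0, 0, 0, 0, 0, 0, 0, 0, 0, 0.56, 0, 0, 0, 0, 0, 0, 0.56, 0, 0, 0, 0, 0, 0, 0, 0]
}}

```text
time_s: 18.65
position: [472.5, -38.2, 236.6]
orientation: [0.001, 0.997, -0.078, 0.006]
wrist_force: [-0.3, -0.2, -0.4]
grip_width: 0.005
```

```bash
python3 st.py
python3 - <<'E'
from h import *
a,d,k=shot("wrist");P=cloud(d,k);z=P[...,2];s=ctrl.sense()
A=a.astype(int);red=(A[...,0]>110)&(A[...,1]<60)&(A[...,2]<60)
q=red&(z>98);print(q.sum(),np.nanmedian(P[q],0),np.nanmin(P[q],0),np.nanmax(P[q],0),np.nanmedian(P[red],0))
np.savez("r1.npz",a=a,P=P)
t,dt,kt=shot("top");Q=cloud(dt,kt);np.savez("t1.npz",a=t,P=Q)
c1=cv2.resize(a,(640,400));c2=cv2.resize(t[110:240,300:470],(400,306),interpolation=cv2.INTER_CUBIC)
o=np.zeros((580,640,3),np.uint8)
o=np.concatenate([cv2.resize(a,(480,300)),np.pad(c2,((0,0),(0,80),(0,0)))],0);save("pics/r1.png",o[:600])
E
```

```text
18.65 [472.49 -38.23 236.64] tz [ 0.0124 -0.0025 -0.9999] tx [ 0.9877 -0.1556  0.0126] F [-0.29 -0.24 -0.42] T [ 0.021  0.021 -0.007] [-0.006 -0.014 -0.007  0.002  0.008 -0.056]
77 [486.67623021 -32.92580765 105.26574403] [466.81781312 -44.22690034 101.99186183] [597.94296867   5.79590972 143.46433068] [486.67623021 -32.92580765 105.26574403]
```

View pics/r1.png

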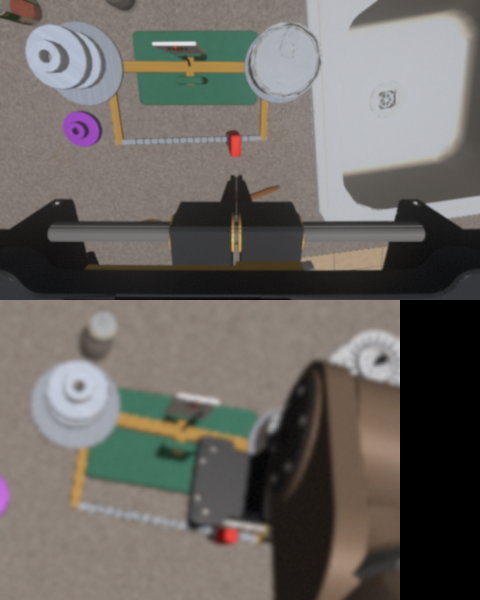

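Run:
```python
from h import *
f=np.load("r1.npz");a=f["a"].astype(int);P=f["P"];z=P[...,2]
V,U=np.mgrid[:400,:640]
red=(a[...,0]>110)&(a[...,1]<70)&(a[...,2]<70)&(np.hypot(U-313,V-193)<25)
ex=np.array([.988,-.155]);ey=np.array([.155,.988])
s=np.array([472.49,-38.23])
B=np.stack([(P[...,:2]-s)@ex,(P[...,:2]-s)@ey,z],-1)
for n,q in(("all",red),("top",red&(z>102))):
    print(n,q.sum(),U[q].min(),U[q].max(),V[q].min(),V[q].max(),np.nanpercentile(B[q],[3,50,97],axis=0).round(1).tolist())
gold=(a[...,0]>130)&(a[...,2]<90)&(a[...,0]>a[...,1]+25)&~red&(V<200)
for n,q in(("armL",gold&(U<175)&(V>120)),("armR",gold&(U>340)&(V>120)),("beam",gold&(V<110)&(U<320))):
    print(n,q.sum(),np.nanpercentile(B[q],[3,50,97],axis=0).round(1).tolist())
panm=(np.hypot(U-105,V-85)<70)&(z>104)&(z<116);print("pan",panm.sum(),np.nanmedian(B[panm],0))
q=(np.hypot(U-55,V-75)<45)&(z>120);print("stack z",np.histogram(z[q],bins=range(118,170,4)))
```

```text
all 172 307 319 179 207 [[-8.6, -4.2, 103.3], [3.2, 4.5, 105.5], [18.1, 7.6, 107.1]]
top 170 307 319 180 207 [[-8.6, -4.2, 103.6], [3.1, 4.5, 105.5], [18.1, 7.6, 107.1]]
armL 573 [[5.5, 158.9, 83.6], [36.1, 162.8, 85.5], [63.9, 167.1, 87.0]]
armR 399 [[5.8, -44.1, 59.2], [32.1, -40.0, 60.7], [56.8, -35.9, 62.3]]
beam 2239 [[97.7, 0.6, 46.1], [103.6, 73.3, 75.8], [177.6, 292.3, 85.0]]
pan 3999 [ 94.04573526 157.60078729 109.84313792]
stack z (array([   0,    0,    0,    0,    0,    0,   14, 2345,  193,  232,  961,
        383]), array([118, 122, 126, 130, 134, 138, 142, 146, 150, 154, 158, 162, 166]))
```

Call:
{"fn": "carry_out", "kwargs": {
  "deltas": [0.1, 0.55, 0, 0.02, -0.06, 0, 0, 0.1, 0.55, 0.5, 0, 0, 0, 0, 0, 0, 1, 0, 0, 0, 0, 0, 0, 1, 0, 0, 0, 0, 0, 0, 1, 0, 0, 0, 0, 0, 0, 0, 0, 0, 0, 0, 0, 0, 0, 0, 0, 0, 0]
}}

```text
time_s: 19.45
position: [476.4, -65.7, 148.9]
orientation: [-0.001, 0.998, -0.067, 0.004]
wrist_force: [-0.3, -0.8, 0.1]
grip_width: 0.002
```

```bash
python3 st.py
python3 - <<'E'
from h import *
a,d,k=shot("wrist");P=cloud(d,k);z=P[...,2];s=ctrl.sense();A=a.astype(int)
V,U=np.mgrid[:400,:640]
q=s["orientation"];M=R.from_quat([*q[1:],q[0]]).as_matrix()
L=(P-s["position"])@M
red=(A[...,0]>110)&(A[...,1]<70)&(A[...,2]<70)&(z>95)&(z<112)
print(red.sum(),U[red].min(),U[red].max(),V[red].min(),V[red].max(),np.nanpercentile(L[red],[5,50,95],axis=0).round(1).tolist())
save("pics/r2.png",a[100:340,150:500].repeat(2,0).repeat(2,1))
E
```

```text
19.45 [476.45 -65.73 148.94] tz [ 8.5e-03  7.0e-04 -1.0e+00] tx [ 0.9909 -0.1344  0.0083] F [-0.3  -0.8   0.09] T [0.015 0.032 0.003] [ 0.003  0.014  0.007  0.001 -0.002 -0.012]
616 267 285 217 254 [[-15.7, -32.9, 41.9], [-3.6, -27.7, 43.1], [9.8, -21.4, 45.0]]
```

View pics/r2.png

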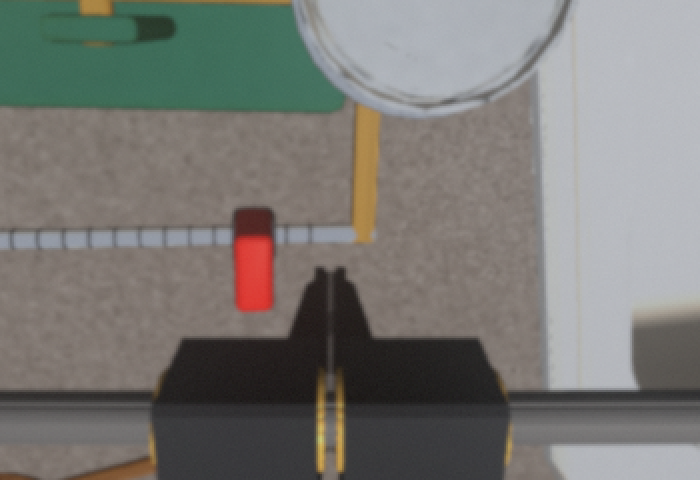

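Call:
{"fn": "carry_out", "kwargs": {
  "deltas": [-0.12, 0, 0.6, 0, -0.05, 0.12, 0, -0.05, 0, 0.7, 0, 0, 0, 0, 0, 0, 0.5, 0, 0, 0, 0, 0, 0, 0, 0, 0, 0, 0, 0, 0, 0, 0, 0, 0, 0]
}}

```text
time_s: 20.0
position: [475.8, -65.4, 109.3]
orientation: [0.0, 0.997, -0.074, 0.006]
wrist_force: [0.1, -0.1, -0.4]
grip_width: 0.001
```

```bash
cat > rid.py <<'E'
from h import *
import sys
a,d,k=shot("wrist");P=cloud(d,k);z=P[...,2];s=ctrl.sense();A=a.astype(int)
V,U=np.mgrid[:400,:640]
q=s["orientation"];M=R.from_quat([*q[1:],q[0]]).as_matrix()
L=(P-s["position"])@M
red=(A[...,0]>110)&(A[...,1]<70)&(A[...,2]<70)&(z>90)&(z<128)&(np.abs(L[...,0])<40)
print("rider",red.sum(),U[red].min(),U[red].max(),V[red].min(),V[red].max(),np.nanpercentile(L[red],[5,50,95],axis=0).round(1).tolist(),np.nanmedian(P[red],0).round(1))
E
python3 st.py; python3 rid.py
```

```text
20.0 [475.81 -65.37 109.27] tz [ 0.0117 -0.0012 -0.9999] tx [ 0.9889 -0.1478  0.0118] F [ 0.13 -0.13 -0.44] T [ 0.078 -0.    -0.021] [ 0.001 -0.006 -0.007 -0.001  0.007 -0.004]
rider 655 257 280 240 268 [[-5.2, -32.5, 2.2], [3.1, -26.6, 3.5], [10.7, -20.8, 5.8]] [482.8 -39.6 105.9]
```

Call:
{"fn": "carry_out", "kwargs": {
  "deltas": [0, -0.2, 0.1, 0, 0, 0, 0, 0, -0.15, 0, 0, 0, 0, 0, 0, -0.12, 0, 0, 0, 0, 0, 0, -0.12, 0, 0, 0, 0, 0, 0, -0.12, 0, 0, 0, 0, 0, 0, -0.12, 0, 0, 0, 0, 0]
}}

```text
time_s: 20.65
position: [480.2, -43.8, 109.4]
orientation: [0.001, 0.997, -0.074, 0.008]
wrist_force: [0.1, -3.5, 3.9]
grip_width: 0.006
```

```bash
python3 st.py; python3 rid.py
```

```text
20.65 [480.2  -43.79 109.37] tz [ 0.016  -0.0031 -0.9999] tx [ 0.989  -0.1471  0.0163] F [ 0.12 -3.47  3.94] T [-0.492  0.179 -0.019] [ 0.067 -0.    -0.007 -0.005  0.005  0.069]
rider 509 278 301 242 268 [[-4.1, -19.8, 0.8], [4.2, -14.7, 2.3], [9.8, -8.6, 4.4]] [486.6 -29.4 107.1]
```

Call:
{"fn": "carry_out", "kwargs": {
  "deltas": [0, -0.02, -0.12, 0, 0, 0, 0, 0, -0.14, -0.04, 0, 0, 0, 0, 0, -0.14, -0.04, 0, 0, 0, 0, 0, -0.14, -0.04, 0, 0, 0, 0, 0, -0.14, -0.04, 0, 0, 0, 0, 0, -0.14, -0.04, 0, 0, 0, 0]
}}

```text
time_s: 21.3
position: [483.1, -24.5, 117.8]
orientation: [0.001, 0.997, -0.074, 0.008]
wrist_force: [0.8, -1.9, -0.3]
grip_width: 0.007
```

```bash
python3 st.py; python3 rid.py
```

```text
21.3 [483.06 -24.5  117.84] tz [ 0.016  -0.003  -0.9999] tx [ 0.9889 -0.1475  0.0163] F [ 0.75 -1.94 -0.31] T [-0.454  0.035 -0.034] [ 0.083 -0.015 -0.019 -0.002  0.029  0.083]
rider 476 282 302 240 268 [[-6.1, -18.5, 4.5], [3.6, -14.0, 5.6], [9.8, -8.0, 7.3]] [488.8 -10.6 112.4]
```

Call:
{"fn": "carry_out", "kwargs": {
  "deltas": [0, -0.14, -0.02, 0, 0, 0, 0, 0, -0.14, -0.02, 0, 0, 0, 0, 0, -0.14, -0.02, 0, 0, 0, 0, 0, -0.14, -0.02, 0, 0, 0, 0, 0, -0.14, -0.02, 0, 0, 0, 0, 0, -0.14, -0.02, 0, 0, 0, 0, 0, -0.1, 0, 0, 0, 0, 0, 0, 0, 0, 0, 0, 0, 0]
}}

```text
time_s: 22.15
position: [487.0, 1.6, 121.1]
orientation: [0.001, 0.997, -0.074, 0.008]
wrist_force: [-0.8, -2.0, 1.1]
grip_width: 0.002
```

```bash
python3 st.py; python3 rid.py
cat > lvl.py <<'E'
from h import *
import sys
a,d,k=shot("scene");P=cloud(d,k);z=P[...,2]
w,dw,kw=shot("wrist");Pw=cloud(dw,kw);t,dt,kt=shot("top");Pt=cloud(dt,kt)
def zz(P,c,r0,r1,lo,hi):
    r=np.hypot(P[...,0]-c[0],P[...,1]-c[1]);m=(r>r0)&(r<r1)&(P[...,2]>lo)&(P[...,2]<hi)
    return int(m.sum()),np.nanmedian(P[...,2][m]).round(2) if m.any() else None
for n,Q in(("scene",P),("top",Pt),("wrist",Pw)):
    c=(602,121) if n!="wrist" else (605,124); tc=(c[0]-37.2,c[1]-237.1)
    print(n,"spindle pan",zz(Q,c,36,44,76,116),"weights disc",zz(Q,c,17,27,105,152),"tin top",zz(Q,tc,0,30,120,185))
np.savez("l.npz",a=a,t=t,w=w)
E
python3 lvl.py
```

```text
22.15 [486.96   1.58 121.15] tz [ 0.0164 -0.0029 -0.9999] tx [ 0.989  -0.147   0.0167] F [-0.77 -2.04  1.12] T [-0.279 -0.046 -0.058] [ 0.002  0.001  0.     0.    -0.002  0.   ]
rider 455 284 310 229 268 [[-6.7, -17.9, 5.8], [3.7, -13.9, 7.2], [10.2, -8.0, 9.0]] [492.9  14.9 114. ]
scene spindle pan (105, np.float64(81.24)) weights disc (112, np.float64(118.89)) tin top (0, None)
top spindle pan (226, np.float64(82.64)) weights disc (206, np.float64(120.62)) tin top (101, np.float64(165.31))
wrist spindle pan (3690, np.float64(81.42)) weights disc (4229, np.float64(119.37)) tin top (16614, np.float64(163.66))
```

Call:
{"fn": "carry_out", "kwargs": {
  "deltas": [0, 0.3, 0, 0, 0, 0, 0, 0, 0.3, 0, 0, 0, 0, 0, 0, 0, 0, 0, 0, 0, 0, 0, 0, 0, 0, 0, 0, 0, 0, 0, 0, 0, 0, 0, 0, 0, 0, 0, 0, 0, 0, 0, 0, 0, 0, 0, 0, 0, 0, 0, 0, 0, 0, 0, 0, 0, 0, 0, 0, 0, 0, 0, 0, 0, 0, 0, 0, 0, 0, 0, 0, 0, 0, 0, 0, 0, 0, 0, 0, 0, 0, 0, 0, 0]
}}

```text
time_s: 23.55
position: [484.0, -14.9, 121.0]
orientation: [0.001, 0.997, -0.074, 0.008]
wrist_force: [-0.2, 1.0, -0.4]
grip_width: 0.003
```

```bash
python3 st.py; python3 rid.py;python3 lvl.py
```

```text
23.55 [484.01 -14.86 120.97] tz [ 0.0152 -0.0022 -0.9999] tx [ 0.9889 -0.148   0.0154] F [-0.17  1.03 -0.43] T [ 0.071 -0.016  0.03 ] [ 0.     0.001  0.     0.    -0.003  0.   ]
rider 697 267 290 237 268 [[-8.2, -27.9, 7.5], [1.0, -21.9, 8.6], [10.2, -15.9, 11.7]] [488.2   6.5 112.4]
scene spindle pan (122, np.float64(100.02)) weights disc (194, np.float64(134.23)) tin top (0, None)
top spindle pan (244, np.float64(101.18)) weights disc (240, np.float64(138.69)) tin top (66, np.float64(147.31))
wrist spindle pan (4412, np.float64(100.08)) weights disc (3699, np.float64(112.76)) tin top (17962, np.float64(145.05))
```

Call:
{"fn": "carry_out", "kwargs": {
  "deltas": [0, -0.2, 0, 0, 0, 0, 0, 0, -0.2, 0, 0, 0, 0, 0, 0, -0.12, 0, 0, 0, 0, 0, 0, -0.12, 0, 0, 0, 0, 0, 0, -0.08, 0, 0, 0, 0, 0, 0, 0, 0, 0, 0, 0, 0]
}}

```text
time_s: 24.35
position: [487.1, 4.5, 121.2]
orientation: [0.001, 0.997, -0.074, 0.008]
wrist_force: [0.3, 0.4, -0.4]
grip_width: 0.007
```

```bash
python3 st.py; python3 rid.py
```

```text
24.35 [487.1    4.45 121.24] tz [ 0.0159 -0.0027 -0.9999] tx [ 0.9889 -0.1477  0.0161] F [ 0.26  0.35 -0.41] T [0.057 0.068 0.031] [ 0.003  0.003 -0.     0.001  0.    -0.001]
rider 478 284 304 237 268 [[-7.0, -18.1, 6.5], [3.8, -14.0, 7.9], [10.6, -8.0, 9.5]] [493.1  17.9 113.3]
```

Call:
{"fn": "carry_out", "kwargs": {
  "deltas": [0, -0.08, 0, 0, 0, 0, 0, 0, 0, 0, 0, 0, 0, 0, 0, 0, 0, 0, 0, 0, 0]
}}

```text
time_s: 24.7
position: [487.3, 6.5, 121.0]
orientation: [0.001, 0.997, -0.074, 0.008]
wrist_force: [-0.7, -0.1, 0.1]
grip_width: 0.004
```

Call:
{"fn": "carry_out", "kwargs": {
  "deltas": [0, 0.3, 0, 0, 0, 0, 0, 0, 0.4, 0, 0, 0, 0, 0, 0, 0, 0, 0, 0, 0, 0, 0, 0, 0, 0, 0, 0, 0, 0, 0, 0, 0, 0, 0, 0, 0, 0, 0, 0, 0, 0, 0, 0, 0, 0, 0, 0, 0, 0, 0, 0, 0, 0, 0, 0, 0, 0, 0, 0, 0, 0, 0, 0, 0, 0, 0, 0, 0, 0, 0, 0, 0, 0, 0, 0, 0, 0, 0, 0, 0, 0, 0, 0, 0]
}}

```text
time_s: 25.9
position: [484.3, -12.4, 121.0]
orientation: [0.001, 0.997, -0.074, 0.008]
wrist_force: [-0.1, 0.2, -0.2]
grip_width: 0.006
```

Call:
{"fn": "carry_out", "kwargs": {
  "deltas": [0, 0, 0, 0, 0, 0, 0, 0, 0, 0, 0, 0, 0, 0, 0, 0, 0, 0, 0, 0, 0, 0, 0, 0, 0, 0, 0, 0, 0, 0, 0, 0, 0, 0, 0, 0, 0, 0, 0, 0, 0, 0]
}}

```text
time_s: 26.5
position: [484.3, -12.4, 121.0]
orientation: [0.001, 0.997, -0.074, 0.008]
wrist_force: [0.2, 0.7, 0.1]
grip_width: 0.004
```

```bash
python3 st.py; python3 lvl.py
python3 - <<'E'
from h import *
f=np.load("l.npz")
c=cv2.resize(f["a"][130:210,280:400],None,fx=6,fy=6,interpolation=cv2.INTER_CUBIC);save("pics/l1.png",c)
E
```

```text
26.5 [484.31 -12.41 120.97] tz [ 0.0152 -0.0023 -0.9999] tx [ 0.9888 -0.1483  0.0153] F [0.21 0.69 0.07] T [ 0.053  0.025 -0.031] [-0.001  0.001 -0.     0.    -0.    -0.   ]
scene spindle pan (111, np.float64(96.25)) weights disc (181, np.float64(132.94)) tin top (0, None)
top spindle pan (227, np.float64(97.22)) weights disc (235, np.float64(134.68)) tin top (75, np.float64(151.32))
wrist spindle pan (4221, np.float64(96.27)) weights disc (4414, np.float64(132.78)) tin top (18745, np.float64(148.86))
```

View pics/l1.png

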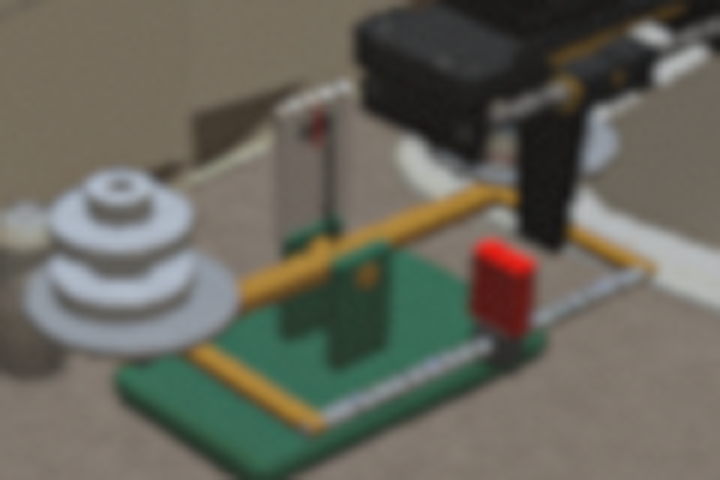

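```bash
python3 - <<'E'
from h import *
f=np.load("f.npz")
def zz(P,c,r0,r1,lo,hi):
    r=np.hypot(P[...,0]-c[0],P[...,1]-c[1]);m=(r>r0)&(r<r1)&(P[...,2]>lo)&(P[...,2]<hi)
    return int(m.sum()),np.nanmedian(P[...,2][m]).round(2)
c=(602,121);tc=(c[0]-37.2,c[1]-237.1)
for n,P in(("scene",f["A"]),("top",f["B"])):print(n,zz(P,c,36,44,76,116),zz(P,tc,0,30,120,185))
E
python3 lvl.py
```

```text
scene (149, np.float64(109.79)) (156, np.float64(135.72))
top (324, np.float64(110.61)) (468, np.float64(136.66))
scene spindle pan (119, np.float64(96.51)) weights disc (174, np.float64(132.65)) tin top (0, None)
top spindle pan (230, np.float64(97.25)) weights disc (240, np.float64(134.74)) tin top (74, np.float64(150.62))
wrist spindle pan (4247, np.float64(96.4)) weights disc (4468, np.float64(132.71)) tin top (18706, np.float64(148.79))
```

Call:
{"fn": "carry_out", "kwargs": {
  "deltas": [0, -0.2, 0, 0, 0, 0, 0, 0, -0.2, 0, 0, 0, 0, 0, 0, -0.14, 0, 0, 0, 0, 0, 0, -0.1, 0, 0, 0, 0, 0, 0, -0.06, 0, 0, 0, 0, 0, 0, 0, 0, 0, 0, 0, 0]
}}

```text
time_s: 27.4
position: [487.3, 6.6, 121.1]
orientation: [0.001, 0.997, -0.074, 0.008]
wrist_force: [0.1, -0.6, 0.2]
grip_width: 0.003
```

Call:
{"fn": "carry_out", "kwargs": {
  "deltas": [0, 0, 0, 0, 0, 0, 0]
}}

```text
time_s: 27.5
position: [487.3, 6.7, 121.1]
orientation: [0.001, 0.997, -0.074, 0.008]
wrist_force: [-0.1, -0.1, -0.3]
grip_width: 0.007
```

```bash
python3 st.py
```

```text
27.5 [487.26   6.67 121.08] tz [ 0.0155 -0.0025 -0.9999] tx [ 0.9889 -0.1477  0.0157] F [-0.06 -0.11 -0.31] T [-0.008  0.028  0.011] [ 0.003 -0.     0.     0.001  0.001  0.002]
```

Call:
{"fn": "carry_out", "kwargs": {
  "deltas": [0, -0.035, 0, 0, 0, 0, 0, 0, 0, 0, 0, 0, 0, 0, 0, 0, 0, 0, 0, 0, 0]
}}

```text
time_s: 27.8
position: [487.3, 7.5, 121.0]
orientation: [0.001, 0.997, -0.074, 0.008]
wrist_force: [0.3, -0.8, -0.8]
grip_width: 0.002
```

Call:
{"fn": "carry_out", "kwargs": {
  "deltas": [0, 0.3, 0, 0, 0, 0, 0, 0, 0.4, 0, 0, 0, 0, 0, 0, 0, 0, 0, 0, 0, 0, 0, 0, 0, 0, 0, 0, 0, 0, 0, 0, 0, 0, 0, 0, 0, 0, 0, 0, 0, 0, 0, 0, 0, 0, 0, 0, 0, 0, 0, 0, 0, 0, 0, 0, 0, 0, 0, 0, 0, 0, 0, 0, 0, 0, 0, 0, 0, 0, 0, 0, 0, 0, 0, 0, 0, 0, 0, 0, 0, 0, 0, 0, 0]
}}

```text
time_s: 29.0
position: [484.5, -11.5, 121.0]
orientation: [0.001, 0.997, -0.074, 0.008]
wrist_force: [-0.2, 0.3, -0.1]
grip_width: 0.006
```

Call:
{"fn": "carry_out", "kwargs": {
  "deltas": [0, 0, 0, 0, 0, 0, 0, 0, 0, 0, 0, 0, 0, 0, 0, 0, 0, 0, 0, 0, 0, 0, 0, 0, 0, 0, 0, 0, 0, 0, 0, 0, 0, 0, 0, 0, 0, 0, 0, 0, 0, 0, 0, 0, 0, 0, 0, 0, 0]
}}

```text
time_s: 29.7
position: [484.4, -11.5, 121.0]
orientation: [0.001, 0.997, -0.074, 0.008]
wrist_force: [0.2, 0.1, 0.1]
grip_width: 0.006
```

```bash
python3 lvl.py; python3 lvl.py
```

```text
scene spindle pan (112, np.float64(95.12)) weights disc (170, np.float64(131.77)) tin top (0, None)
top spindle pan (233, np.float64(95.77)) weights disc (245, np.float64(133.66)) tin top (78, np.float64(152.16))
wrist spindle pan (4135, np.float64(94.93)) weights disc (4591, np.float64(131.8)) tin top (19019, np.float64(150.28))
scene spindle pan (115, np.float64(95.03)) weights disc (175, np.float64(131.82)) tin top (0, None)
top spindle pan (225, np.float64(95.98)) weights disc (236, np.float64(133.62)) tin top (79, np.float64(152.27))
wrist spindle pan (4152, np.float64(94.99)) weights disc (4642, np.float64(131.84)) tin top (19035, np.float64(150.26))
```

Run:
```python
from h import *
V,U=np.mgrid[:400,:640]
ex=np.array([.988,-.155]);ey=np.array([.155,.988]);o=np.array([583.,3.])
def ana(n,a,P):
    a=a.astype(int);B=np.stack([(P[...,:2]-o)@ex,(P[...,:2]-o)@ey,P[...,2]],-1)
    t=np.abs(B[...,2])<12; t&=(np.abs(B[...,0])<330)&(np.abs(B[...,1])<250)
    A=np.c_[B[t][:,:2],np.ones(t.sum())];c=np.linalg.lstsq(A,B[t][:,2],rcond=None)[0]
    g=(a[...,1]>a[...,0]+20)&(np.abs(B[...,0])<60)&(np.abs(B[...,1])<95)&(B[...,2]>15)&(B[...,2]<32)
    cg=np.polyfit(B[g][:,1],B[g][:,2],1) if g.sum()>50 else [0]
    gold=(a[...,0]>100)&(a[...,2]<100)&(a[...,0]>a[...,1]+20)&(B[...,2]>50)&(B[...,2]<100)&(np.abs(B[...,1])<112)&(B[...,0]>-110)&(B[...,0]<-15)
    out=[]
    for sg in(1,-1):
        m=gold&(sg*B[...,1]>85);out+=[m.sum(),np.nanmedian(B[m],0).round(2) if m.any() else None]
    th=None
    if out[1] is not None and out[3] is not None:
        th=-(out[1][2]-out[3][2])/(out[1][1]-out[3][1])
    print(n,"table slope y",c[1].round(4),"base slope",np.round(cg[0],4),out,"theta",th)
f=np.load("f.npz");ana("scene0",f["a"],f["A"]);ana("top0",f["b"],f["B"])
f=np.load("r1.npz");ana("wrist0",f["a"],f["P"])
for n in("scene","top","wrist"):
    a,d,k=shot(n);ana(n,a,cloud(d,k))
    if n=="scene":
        save("pics/l2.png",cv2.resize(a[135:175,315:355],None,fx=14,fy=14,interpolation=cv2.INTER_CUBIC))
```

```text
scene0 table slope y -0.0012 base slope -0.0026 [np.int64(65), array([-63.79, 106.97,  85.89]), np.int64(26), array([-38.3 , -97.63,  60.75])] theta -0.12287390029325514
top0 table slope y -0.0032 base slope 0.0014 [np.int64(97), array([-71.78, 104.76,  86.15]), np.int64(88), array([-68.66, -98.51,  61.75])] theta -0.1200373886948394
wrist0 table slope y -0.0024 base slope 0.0017 [np.int64(649), array([-66.83, 104.77,  85.39]), np.int64(455), array([-70.75, -97.95,  60.64])] theta -0.1220895816890292
scene table slope y -0.001 base slope -0.0062 [np.int64(76), array([-66.61, 107.35,  72.28]), np.int64(30), array([-77.69, -97.33,  73.18])] theta 0.004397107680281442
top table slope y -0.0036 base slope -0.0067 [np.int64(79), array([-68.64, 105.63,  73.66]), np.int64(0), None] theta None
wrist table slope y 0.0 base slope 0.0015 [np.int64(1428), array([-65.54, 104.76,  72.58]), np.int64(1121), array([-69.27, -98.11,  73.31])] theta 0.0035983634840045546
```

Call:
{"fn": "carry_out", "kwargs": {
  "deltas": [0, 0.1, -0.4, 0, 0, 0, 0, 0, 0, -0.8, 0, 0, 0, 0, -0.2, 0.2, -1, 0, 0, 0, 0, -0.4, 0.6, -1, 0, 0, 0, 0, -0.5, 1, -0.6, 0, 0, 0, 0, -0.2, 1, 0, 0, 0, 0, 0, 0, 1, 0, 0, 0, 0, 0, 0, 1, 0, 0, 0, 0, 0, 0, 1, 0, 0, 0, 0, 0, 0, 1, 0, 0, 0, 0, 0, 0, 0, 0, 0, 0, 0, 0, 0, 0, 0, 0, 0, 0, 0]
}}

```text
time_s: 31.35
position: [422.3, -184.0, 227.8]
orientation: [0.002, 0.997, -0.074, 0.011]
wrist_force: [0.6, -0.5, -1.2]
grip_width: 0.004
```

```bash
python3 st.py; python3 lvl.py
python3 - <<'E'
from h import *
f=np.load("l.npz");save("pics/l3.png",np.concatenate([cv2.resize(f["a"][120:320,200:420],(660,600))[:, :],],0)[:600])
E
```

```text
31.35 [ 422.31 -184.04  227.81] tz [ 0.0211 -0.0061 -0.9998] tx [ 0.9889 -0.147   0.0218] F [ 0.55 -0.47 -1.16] T [0.036 0.02  0.02 ] [-0.021 -0.006 -0.011 -0.003  0.006 -0.014]
scene spindle pan (103, np.float64(95.23)) weights disc (161, np.float64(131.7)) tin top (155, np.float64(150.57))
top spindle pan (230, np.float64(96.12)) weights disc (244, np.float64(133.68)) tin top (494, np.float64(151.46))
wrist spindle pan (24, np.float64(76.25)) weights disc (0, None) tin top (5843, np.float64(150.33))
```

View pics/l3.png

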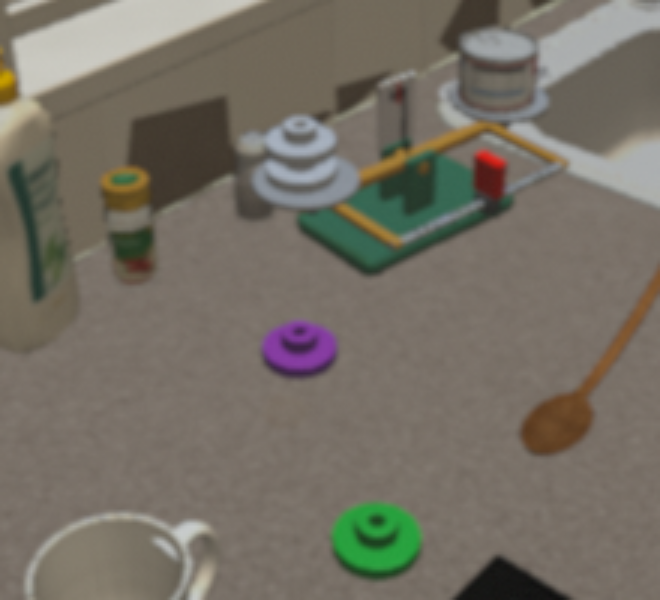

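Run:
```python
from h import *
a,d,k=shot("top");P=cloud(d,k);A=a.astype(int)
red=(A[...,0]>130)&(A[...,1]<75)&(A[...,2]<75)&(P[...,2]>100)&(P[...,0]<530)
p=(np.nanmedian(P[red][:,:2],0)-np.array([581.9,1.4]))@np.array([.155,.988]);print(red.sum(),"rider p mm",p,"tin g",240+1.333*p)
print(ctrl.sign_off())
```

```text
57 rider p mm 1.8406228011341432 tin g 242.4535501939118
the job is handed in; nothing more can be done
None
```

The job is handed in and the balance floats level: both aluminium weights are on the spindle and the rider is set. The tin weighs about 242 g, give or take 4 g.

- **Weights:** I threaded both over the spindle by feel. The camera showed the stack fully down, with the top hub at about 162 mm on a pan at 110 mm, as expected. Neither weight was left over.
- **Rider:** I nudged it with shut fingers to about +2 mm. The forces I read on it were at most about 4 N along the rail, plus up to about 4 N vertically during one early push.
- **Level:** After pulling clear, the last pan and tin heights gave a beam tilt of about +0.001 to +0.004 rad. Slightly earlier readings gave up to +0.008 rad. They disagree within camera accuracy, so I did not nudge further.
- **Mass:** A rough estimate from pressing on the pan gave 240–250 g, which agrees.
- **Rest of the scene:** In the last picture the tin was on its pan, and the jar, salt shaker, mug and the purple and green look-alikes looked in place. The robot was clear of everything, and the clock read about 31 s.

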